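# Snap the cover onto the finished relay case and hold the seal squeezed

## Robot

A 6-joint arm with a two-finger parallel gripper is mounted at the origin on the work surface. World frame = base frame: x ahead of the robot, y to its left, z up, the work surface at z = 0. Lengths are in mm, angles in rad, forces in N, time in s.
With the tool pointing down it reaches from about 250 to 850 mm from the base axis. Payload 12.5 kg.
Tool frame: the origin (TCP) lies between the finger pads; the fingertips stand env.tip_reach ahead of it and the grasp point (between the pads) lies 11 mm behind it (env.tip_reach is the distance from the TCP to the fingertips, in mm); x points along the fingers, z is the direction in which the jaws open and shut, and the axes are right-handed (so a half turn about x gives the same grasp; the last joint's range is limited). The gripper opens to 93 mm and grips with 3 to 60 N. Pads are 15 mm wide; open, the fingers measure 128 mm over their backs; the gripper's body (75 mm by 188 mm) begins 65 mm behind the grasp point.
Start: joints at [-1.229, 0.351, 1.652, -0, 1.139, -0.085], TCP at [227.695, -500.639, 226.633] pointing down, gripper open.
Joint ranges: [-2.75, 2.75], [-0.79, 2.1], [0.01, 2.65], [-1.57, 4.71], [0.07, 3.14], [-2.87, 2.87]. Speed limits (rad/s): [2.22, 2.22, 2.79, 3.14, 3.14, 3.14].

## Interface

Orientations are given as a unit quaternion [w, x, y, z].
In Python, from workcell import env, snapshot, close_job gives the robot as it stands.
- The arm moves only by the tool step_arm, never from a script. Its argument "commands" is a list of rows, each an object of numbers: "x", "y", "z": the shift along the tool's x, y, z in mm; "spin": the turn about the tool's x in degrees. A call has 1 to 8 rows; each row shifts and turns the commanded pose from where the row before left it, along the tool's axes as they then stand; what a row does not reach is not made up. A row lasts 1/10 s, in which the tool goes at most 50 mm and 8.59 degrees, less where a joint would pass 70% of its speed; a pose out of reach is approached as far as the arm can. A call with a gripper value outside its range is refused whole. "jaw" is the gripper command: -1 is fully open, 1 is shut, values between are in proportion, set as the call begins (left out, the last holds). The fingers move at their own pace and stop on an object; "newtons" is the grip in N (left out, the last holds). Time passes only in rows, so rows that do not move let the fingers close. It gives the time, the measured TCP pose, the force and the opening at its end, in the units of the state.
- env.observe(): the state, without advancing time (a new reading comes with each control period).
- snapshot(name): name is "scene" or "top" or "wrist"; returns a dict with "pixels" (420x560x3 uint8, red, green, blue), "depth" (420x560 float32, mm along the optical axis (not along the pixel's ray), 0 where there is no reading), "intrinsics" (3x3 intrinsics, pixels), "view" (4x4, takes a point from world to camera coordinates). Camera axes: x right, y up, looking along -z (the intrinsics and any distortion apply to the point x, -y, -z); pixel columns grow to the right and rows downward; lengths in mm; the calibration is good to about 2 mm. A picture is of the moment at which its call begins.
- close_job(): hands the job in, once; it reports no verdict.
The state is a dict: "t": time; "joint_pos": joint angles; "joint_vel": joint speeds; "tau": joint torques, N m; "eef_pos": TCP position; "eef_rot": TCP orientation; "wrist_force": force on the tool from outside, world axes, zero at the start; "torque": the same for the moment, N m; "width": opening from 0.0 (shut) to 1.0 (fully open).
Only numpy, scipy, OpenCV 4.12 (cv2) and the standard library are available. Lean on these libraries where they do the work, as an engineer would, in place of code of your own. Each camera call takes 0.05 s, during which the arm holds its last target.

## Task

Of the two open cases in the assembly fixture, only one has its relay plugged into the board's socket. Fit the long cover with the end lugs onto that case, press it down until both spring clips snap over its lugs, then keep pressing down firmly, with about 10 N, so the rubber seal stays squeezed, and finish while still pressing. Leave the case without a relay open and everything else on the bench where it is.

Things in the scene. Friction and masses are not known exactly. Their poses are not given: they have to be found in the camera images.
- cover_mid (a point): centre (half-way up) of the long cover: loose grey plastic cap 88 mm long (its x) x 54 mm wide (its y) x 20 mm high, 45 g, flat closed top (z up), open below, walls 3 mm; a rounded lug bar 25 mm long sticks out 4 mm from the middle of each short end, 8 mm above the lower edge (96 mm over the lugs). Starts open side down on the bench
- case_1: open grey case 88 mm long (its x) x 54 mm wide (its y), fixed in the fixture; origin: centre of its underside, z up. Shoulder where the cover's skirt lands at z = 22 mm, with a rubber seal 3.5 mm proud. A collar inside it rises to z = 36 mm, sloped at the top: it centres a cover set down within 3 mm of true, play 1 mm. The cover fits either way round
- case_2: the same as case_1, 140 mm beside it, parallel to it. At each short end of a case (x = +-50 mm, z = 5 to 45 mm) stands a sprung steel clip, 22 mm wide, its rounded nose facing inwards at z = 35 mm
- fixture: aluminium plate 150 x 290 x 10 mm holding both cases on its top; origin under its centre. How a cover closes: set on a case it rests on the clip noses, its centre 42 mm above the case's origin; the clips yield at 9 to 18 N, often one end first (a drop each); once both have snapped the force falls to about 0 and the centre sits at 34 mm; about 13 N then squeezes the seal flat (32 mm)
- board_full: green circuit board, 72 x 38 mm, screwed down inside one of the two cases, with a pale plug-in relay (30 x 16 x 15 mm block) standing in the black socket at its middle; origin at the centre of the board's underside, 10 mm above that case's origin
- board_bare: the same board screwed down inside the other case, its black socket empty: no relay
- seal_1 (a joint): springy rubber seal of case_1: how far it is squeezed down, m. 0 = free, 0.0035 = fully flat on the shoulder; stiffness 5 N/mm; a snapped-on cover that nobody presses leaves it at 0.0018, 10 N of push takes it to about 0.003
- seal_2 (a joint): springy rubber seal of case_2: how far it is squeezed down, m. 0 = free, 0.0035 = fully flat on the shoulder; stiffness 5 N/mm; a snapped-on cover that nobody presses leaves it at 0.0018, 10 N of push takes it to about 0.003
- short_cover_mid (a point): centre of a bystander, a shorter grey cover 60 x 54 x 20 mm without lugs, for another case; leave it
- spool: bystander: spool of solder, 60 mm across, 45 mm high; origin under its centre
- screwdriver: bystander: screwdriver 170 mm long, lying along its x; origin on the bench under its middle
- flux_jar: bystander: small jar 44 mm across, 42 mm high; origin under its centre
- brush: bystander: brush 160 mm long lying along its x; origin on the bench under its middle
- relay_carton: bystander: small cardboard carton 60 x 40 x 16 mm; origin under its centre

How it is judged:
By the outcome, as a careful person would: the job done as asked, in the order asked, and still so for the second after the job is handed in, while the arm keeps its last pose, push and grip.
It also fails if it takes over 51 s, if anything falls off the work surface, if the arm or the gripper's body presses on something with over 40 N, if the wrist force passes 120 N, or if a joint passes its speed limit or range.

## Working session

There is one attempt and no reset: what is moved stays moved. The work goes in short steps, Python scripts to look and compute and a tool call to move; the robot and the scene stay as the last step left them, time stands still between calls to the robot, and variables do not carry over. Pictures are saved under pics/ and viewed, and the job is handed in when it is done.

Besides the shell and the picture viewer there is one more tool, called after "Emit:" by a JSON object that holds its "api" and its "payload", one argument or row to a line. step_arm: Moves the arm, as the interface text tells. Its arguments: {"type":"object","properties":{"commands":{"type":"array","items":{"type":"object","properties":{"x":{"type":"number"},"y":{"type":"number"},"z":{"type":"number"},"spin":{"type":"number"}}}},"jaw":{"type":"number"},"newtons":{"type":"number"}},"required":["commands"]}

```bash
ls; mkdir -p pics
python3 - <<'E'
from workcell import env, snapshot
import cv2,numpy as np,pickle
print(env.observe(), env.tip_reach)
d={}
for n in("scene","top","wrist"):
    s=snapshot(n);d[n]=s
    cv2.imwrite(f"pics/{n}0.png",s["pixels"][:,:,::-1])
    print(n,s["intrinsics"],s["view"],(s["depth"]>0).mean())
pickle.dump(d,open("s0.pkl","wb"))
E
```

```text
pics
{'t': 0.0, 'joint_pos': array([-1.22859689e+00,  3.51264030e-01,  1.65242133e+00,  4.65232714e-06,
        1.13908001e+00, -8.45676956e-02]), 'joint_vel': array([-0.00034453,  0.00040568, -0.00056789, -0.00118443, -0.00066712,
       -0.0004535 ]), 'tau': array([-1.98028970e-04, -4.97329509e+01, -2.85259920e+01,  6.98713772e-02,
        2.57233781e-02, -1.26011860e-04]), 'eef_pos': array([ 227.5908278 , -500.33917954,  226.08724577]), 'eef_rot': array([ 0.59421598,  0.38303081,  0.59487098, -0.38252226]), 'wrist_force': array([-0.83073908,  0.07145159, -0.08249818]), 'torque': array([ 0.01349506,  0.01076548, -0.05272707]), 'width': 1.000584240155174} 8.0
scene [[490.09124062   0.         287.84000788]
 [  0.         490.09124062 211.02191846]
 [  0.           0.           1.        ]] [[-2.68360841e-01  9.63313048e-01  3.22961891e-03  2.66998345e+02]
 [-7.22040356e-01 -2.03363863e-01  6.61287278e-01  3.79397453e+02]
 [ 6.37683451e-01  1.75131695e-01  7.50125793e-01 -1.54171605e+03]
 [ 0.00000000e+00  0.00000000e+00  0.00000000e+00  1.00000000e+00]] 0.9959396258503401
top [[423.85066258   0.         277.47518725]
 [  0.         423.85066258 214.33300565]
 [  0.           0.           1.        ]] [[-2.92391459e-03 -9.99995711e-01 -1.70876198e-04 -1.13398784e+02]
 [ 9.80319320e-01 -2.90011287e-03  1.97397112e-01 -5.90093617e+02]
 [-1.97396761e-01  4.09659059e-04  9.80323595e-01 -9.93520866e+02]
 [ 0.00000000e+00  0.00000000e+00  0.00000000e+00  1.00000000e+00]] 0.996016156462585
wrist [[378.78723941   0.         281.31805201]
 [  0.         378.78723941 208.00844611]
 [  0.           0.           1.        ]] [[ 4.14165577e-01 -9.10201541e-01 -1.72980872e-04 -5.50281469e+02]
 [ 8.78554819e-01  3.99815152e-01 -2.61322167e-01  3.07409881e+01]
 [ 2.37924999e-01  1.08078673e-01  9.65251623e-01 -3.89660149e+02]
 [ 0.00000000e+00  0.00000000e+00  0.00000000e+00  1.00000000e+00]] 0.9961777210884354
```

View pics/scene0.png

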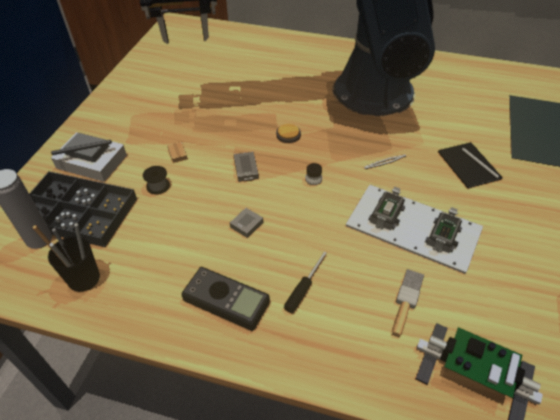

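View pics/top0.png

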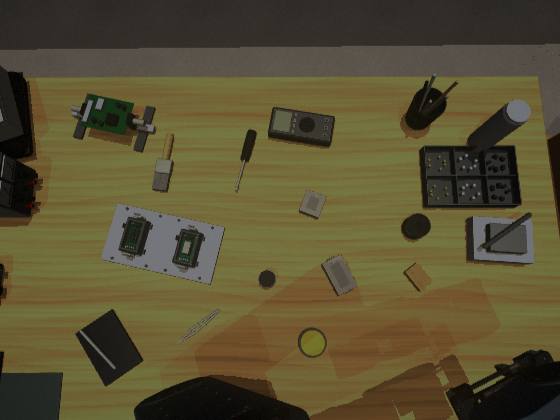

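View pics/wrist0.png

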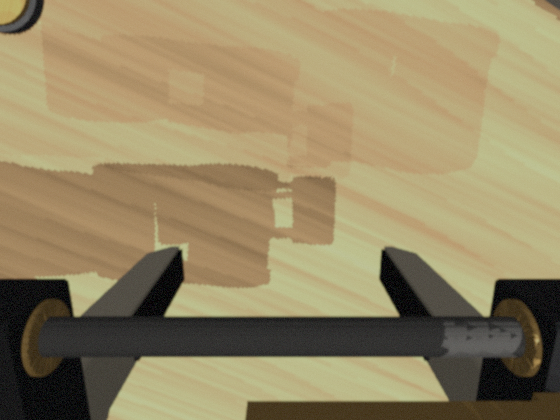

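The top view shows two grey caps at about (339,275), likely the long one, and (312,204), the short one. The cases are at (135,236) and (187,248), and the right one seems to hold a pale block. I'll zoom in and measure.

```bash
cat > h.py <<'E'
import numpy as np,cv2,pickle
def ray(s,u,v,z):
    K=s["intrinsics"];V=s["view"];R=V[:3,:3];t=V[:3,3]
    d=np.array([(u-K[0,2])/K[0,0],-(v-K[1,2])/K[1,1],-1.]);o=-R.T@t;w=R.T@d
    return o+w*(z-o[2])/w[2]
def cloud(s):
    K=s["intrinsics"];V=s["view"];D=s["depth"].astype(float)
    v,u=np.mgrid[:D.shape[0],:D.shape[1]]
    c=np.stack([(u-K[0,2])/K[0,0]*D,-(v-K[1,2])/K[1,1]*D,-D],-1)
    return (c-V[:3,3])@V[:3,:3]
def proj(s,p):
    c=s["view"][:3,:3]@np.asarray(p,float)+s["view"][:3,3];K=s["intrinsics"]
    return K[0,0]*c[0]/-c[2]+K[0,2],K[1,1]*-c[1]/-c[2]+K[1,2]
E
python3 - <<'E'
from h import *
d=pickle.load(open("s0.pkl","rb"));s=d["top"]
P=cloud(s);im=s["pixels"]
for n,(a,b,c,e) in dict(long=(315,250,365,300),short=(295,185,330,222)).items():
    p=P[b:e,a:c];m=(p[...,2]>12)&(p[...,2]<35)
    q=p[m];print(n,m.sum(),np.median(q[:,2]),cv2.minAreaRect(q[:,:2].astype(np.float32)), np.mean(q,0))
for n,(a,b,c,e) in dict(L=(112,208,158,262),R=(165,220,212,276)).items():
    p=P[b:e,a:c];m=(p[...,2]>17)&(p[...,2]<70)
    q=p[m];print(n,m.sum(),np.percentile(q[:,2],[5,50,95]),cv2.minAreaRect(q[:,:2].astype(np.float32)))
    m=(p[...,2]>32)&(p[...,2]<70);print(cv2.minAreaRect(p[m][:,:2].astype(np.float32)))
p=P[195:290,95:230];m=(p[...,2]>5)&(p[...,2]<70);print("fix",np.median(p[m][:,2]),cv2.minAreaRect(p[m][:,:2].astype(np.float32)))
A=cv2.resize(im[195:290,95:230],None,fx=5.5,fy=5.5,interpolation=cv2.INTER_CUBIC)
cv2.imwrite("pics/topcases.png",np.clip(A[:,:,::-1]*1.6,0,255))
B=d["scene"]["pixels"][180:270,340:490];cv2.imwrite("pics/scenecases.png",cv2.resize(B,None,fx=5,fy=5,interpolation=cv2.INTER_CUBIC)[:,:,::-1])
A=cv2.resize(im[180:310,290:380],None,fx=4.5,fy=4.5,interpolation=cv2.INTER_CUBIC)
cv2.imwrite("pics/topcov.png",np.clip(A[:,:,::-1]*1.6,0,255))
E
```

```text
long 777 19.107439757128578 ((443.4326171875, -269.3614807128906), (94.2295150756836, 54.22535705566406), 26.488862991333008) [ 443.09863097 -269.40918618   19.05487802]
short 482 19.25312715404852 ((627.0292358398438, -205.4672088623047), (53.65840148925781, 61.02815628051758), 68.05152130126953) [ 626.41918234 -205.26896867   19.14978512]
L 894 [19.20206108 30.22602829 47.86087313] ((542.8438110351562, 250.73907470703125), (70.98087310791016, 108.93753051757812), 78.29830932617188)
((542.2981567382812, 248.265625), (55.72774887084961, 109.02984619140625), 77.5141372680664)
R 877 [18.83181849 32.42220581 47.72371071] ((512.11181640625, 115.17010498046875), (70.82359313964844, 109.18194580078125), 77.01581573486328)
((511.37786865234375, 111.94902801513672), (54.179176330566406, 109.19117736816406), 77.22715759277344)
fix 10.28764866710737 ((535.0741577148438, 186.58140563964844), (350.3149719238281, 233.57017517089844), 89.33193969726562)[ WARN:0@0.187] global loadsave.cpp:1063 imwrite_ Unsupported depth image for selected encoder is fallbacked to CV_8U.
```

View pics/topcases.png

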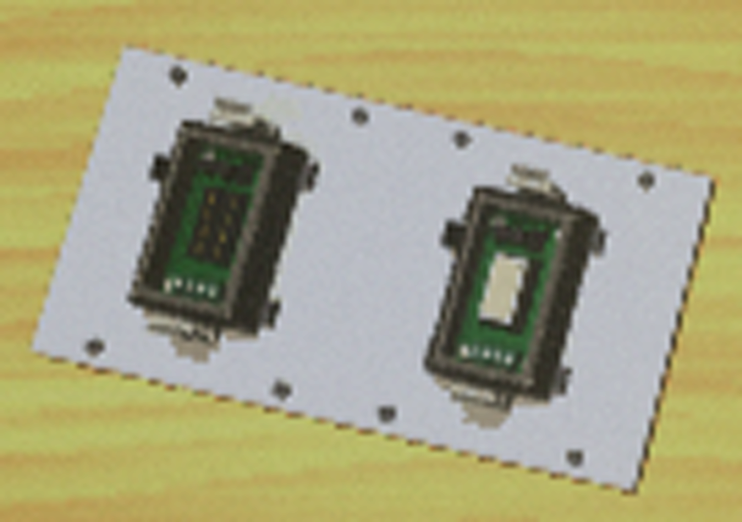

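View pics/scenecases.png

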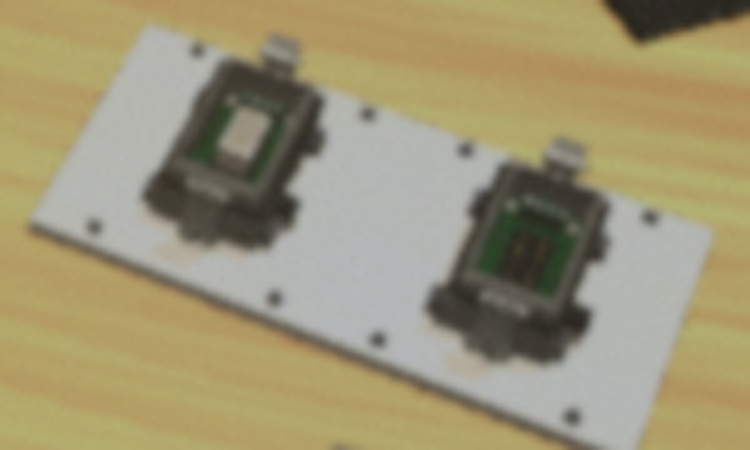

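View pics/topcov.png

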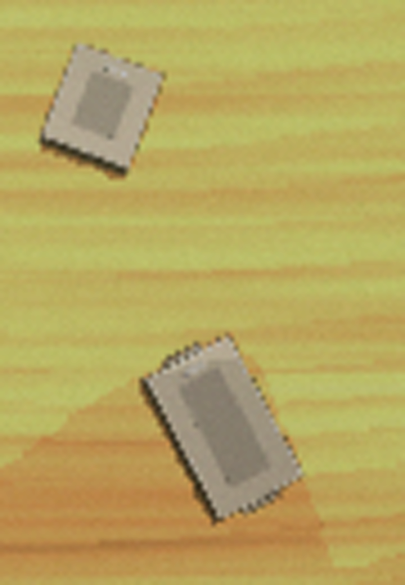

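The right case in the top view, near world (511,112), has the pale relay. The left one has an empty socket. The long cap with lugs is at about (443,-269), and its 94x54 mm size matches. Next I'll refine the case pose using the plate mask and the collar rim, and work out the tool axes.

Run:
```python
from h import *
from scipy.spatial.transform import Rotation as R
d=pickle.load(open("s0.pkl","rb"))
# plate: bright low-saturation mask
def rect(s,mask,z):
    cs,_=cv2.findContours(mask,cv2.RETR_EXTERNAL,cv2.CHAIN_APPROX_NONE);c=max(cs,key=cv2.contourArea)[:,0]
    pts=np.array([ray(s,u,v,z)[:2] for u,v in c],np.float32);return cv2.minAreaRect(pts)
for n,(a,b,c,e) in dict(top=(95,195,230,290),scene=(340,180,490,270)).items():
    s=d[n];h=cv2.cvtColor(s["pixels"],cv2.COLOR_RGB2HSV)
    m=((h[...,1]<70)&(h[...,2]>90)).astype(np.uint8)*255
    M=np.zeros_like(m);M[b:e,a:c]=m[b:e,a:c]
    M=cv2.morphologyEx(M,cv2.MORPH_OPEN,np.ones((3,3)))
    print(n,rect(s,M,10))
    P=cloud(s);p=P
    for nm,c0 in dict(relay=(512,113),bare=(543,249)).items():
        ax=np.deg2rad(-12.8);ex=np.array([np.cos(ax),np.sin(ax)]);ey=np.array([-ex[1],ex[0]])
        l=np.stack([(P[...,:2]-c0)@ex,(P[...,:2]-c0)@ey],-1)
        reg=(abs(l[...,0])<65)&(abs(l[...,1])<45)
        k=reg&(P[...,2]>42)&(P[...,2]<49)&(abs(l[...,0])<45);q=P[k]
        r=cv2.minAreaRect(q[:,:2].astype(np.float32));print(nm,"collar",k.sum(),r)
        for sg in(1,-1):
            k=reg&(P[...,2]>50)&(l[...,0]*sg>43);print("clip",k.sum(),np.median(P[k],0),P[k][:,2].max() if k.any() else 0)
        k=reg&(abs(l[...,0])<14)&(abs(l[...,1])<7);print("mid z",np.median(P[k][:,2]))
s=d["scene"];P=cloud(s)
k=(abs(P[...,0]-443)<60)&(abs(P[...,1]+269)<60)&(P[...,2]>16)&(P[...,2]<30);print("cover scene",np.median(P[k][:,2]),cv2.minAreaRect(P[k][:,:2].astype(np.float32)))
q=[0.59421598,0.38303081,0.59487098,-0.38252226];M=R.from_quat(q[1:]+q[:1]).as_matrix();print(M.round(3))
```

```text
top ((526.8258056640625, 180.21945190429688), (288.75750732421875, 149.2455291748047), 77.08362579345703)
relay collar 124 ((510.9190673828125, 111.51701354980469), (45.975772857666016, 79.69984436035156), 77.0685043334961)
clip 11 [562.2318638   97.50679374  50.93143141] 53.84111191279574
clip 6 [459.62081427 125.21016074  52.39898407] 53.245386427014004
mid z 39.28242269914419
bare collar 126 ((542.0984497070312, 247.91990661621094), (46.89952850341797, 80.05443572998047), 77.07962799072266)
clip 10 [593.15336157 236.83782726  52.06474953] 54.541525975478315
clip 7 [490.63175574 259.71391313  51.29815781] 56.71721744690553
mid z 24.124859156565503
scene ((529.365966796875, 180.79934692382812), (291.54608154296875, 156.3489227294922), 77.24451446533203)
relay collar 140 ((512.083251953125, 113.23564147949219), (46.12956619262695, 88.5299301147461), 77.13020324707031)
clip 6 [566.06062939 100.62252427  52.60816325] 54.808088947611886
clip 13 [462.13115902 125.82101666  51.2443122 ] 54.073573421983234
mid z 40.02871755643556
bare collar 157 ((542.581787109375, 249.42164611816406), (45.63472366333008, 88.17059326171875), 77.3218765258789)
clip 7 [596.95445364 236.40779762  51.98713762] 55.77435209926846
clip 17 [494.39186298 260.0461803   51.57894546] 55.115172884163535
mid z 25.36568063241435
cover scene 19.45809995948478 ((446.741943359375, -269.7733154296875), (92.25733947753906, 54.36397171020508), 26.990358352661133)
[[-0.     0.91   0.414]
 [ 0.001  0.414 -0.91 ]
 [-1.     0.    -0.001]]
```

Relay case: centre about (511.2,112.0), long axis -12.9°. The plate-derived and collar-derived centres agree to under 1 mm, and the middle z of 39 against 24 confirms the relay. Moving above the cover.

Emit:
{"api": "step_arm", "payload": {
  "commands": [
    {"x":5,"y":36.5,"z":-15.1},
    {"x":5,"y":36.5,"z":-15.1},
    {"x":5,"y":36.5,"z":-15.1},
    {"x":5,"y":36.5,"z":-15.1},
    {"x":5,"y":36.5,"z":-15.1},
    {"x":5,"y":36.5,"z":-15.1},
    {"x":5,"y":36.5,"z":-15.1},
    {"x":5,"y":36.5,"z":-15.1,"spin":-2.2}
  ],
  "jaw": -1,
  "newtons": 40
}}

```text
$.commands[0]: bad value
```

Emit:
{"api": "step_arm", "payload": {
  "commands": [
    {},
    {}
  ]
}}

```text
$.commands[0]: bad value
```

Run:
```python
from h import *
from workcell import env,snapshot
s=snapshot("wrist");cv2.imwrite("pics/w1.png",s["pixels"][:,:,::-1]);pickle.dump(s,open("w1.pkl","wb"))
P=cloud(s);k=(abs(P[...,0]-443)<60)&(abs(P[...,1]+269)<60)&(P[...,2]>15)&(P[...,2]<25)
print(k.sum(),np.median(P[k][:,2]),cv2.minAreaRect(P[k][:,:2].astype(np.float32)))
o=env.observe();print(o["eef_pos"],o["eef_rot"],o["wrist_force"],o["t"]); print(proj(s,o["eef_pos"]))
```

```text
0 nan ((0.0, 0.0), (0.0, 0.0), 0.0)
[ 227.61493294 -500.47976637  226.33142722] [ 0.59435148  0.38293278  0.59472532 -0.38263639] [ 0.67875591 -0.34857057  0.29375083] 0.2
(np.float64(280.0773891127302), np.float64(271.085264553736))
  return _methods._mean(a, axis=axis, dtype=dtype,
  ret = ret.dtype.type(ret / rcount)
```

View pics/w1.png

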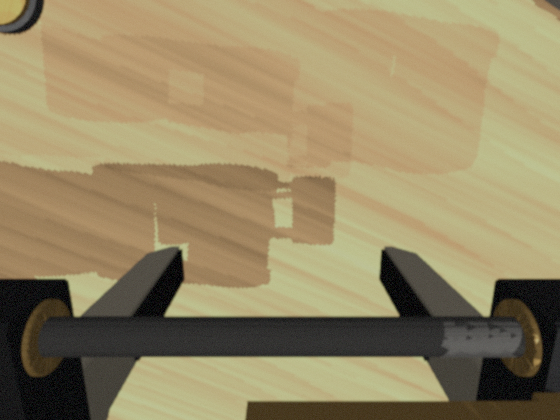

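The call was refused and the arm didn't move; the picture is unchanged. The rows probably need all four keys.

Emit:
{"api": "step_arm", "payload": {
  "commands": [
    {"x":5,"y":36.5,"z":-15.1,"spin":0},
    {"x":5,"y":36.5,"z":-15.1,"spin":0},
    {"x":5,"y":36.5,"z":-15.1,"spin":0},
    {"x":5,"y":36.5,"z":-15.1,"spin":0},
    {"x":5,"y":36.5,"z":-15.1,"spin":0},
    {"x":5,"y":36.5,"z":-15.1,"spin":0},
    {"x":5,"y":36.5,"z":-15.1,"spin":0},
    {"x":5,"y":36.5,"z":-15.1,"spin":-2.2}
  ],
  "jaw": -1,
  "newtons": 40
}}

```text
t: 1.0
eef_pos: [444.4, -268.4, 186.4]
eef_rot: [0.602, 0.371, 0.602, -0.371]
wrist_force: [0.5, -0.9, 0.2]
width: 1.0
```

Run:
```python
from h import *
from workcell import env,snapshot
s=snapshot("wrist");cv2.imwrite("pics/w2.png",s["pixels"][:,:,::-1]);pickle.dump(s,open("w2.pkl","wb"))
P=cloud(s);k=(abs(P[...,0]-443)<60)&(abs(P[...,1]+269)<60)&(P[...,2]>15)&(P[...,2]<25)
print(k.sum(),np.median(P[k][:,2]),cv2.minAreaRect(P[k][:,:2].astype(np.float32)))
o=env.observe();print(o["eef_pos"],o["eef_rot"],o["wrist_force"],o["t"]); print(proj(s,o["eef_pos"]))
```

```text
5994 19.91994140841727 ((444.3984375, -271.7803039550781), (87.48983764648438, 54.13884353637695), 26.936935424804688)
[ 446.8803415  -264.96691386  185.69753507] [ 0.60255983  0.37020751  0.60302145 -0.3690978 ] [ 1.06429971  3.37220591 -1.35276881] 1.05
(np.float64(275.58387863279273), np.float64(262.49461800563665))
```

View pics/w2.png

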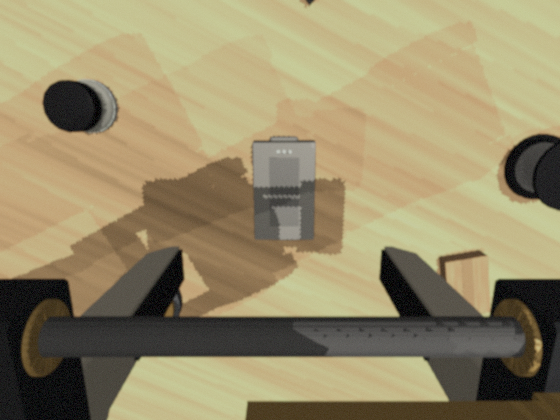

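The wrist view shows the cover at pixels (253–315, 136–240), nearly parallel to the jaws. The arm was still settling, so I'll let it stop and re-measure.

Emit:
{"api": "step_arm", "payload": {
  "commands": [
    {"x":0,"y":0,"z":0,"spin":0},
    {"x":0,"y":0,"z":0,"spin":0},
    {"x":0,"y":0,"z":0,"spin":0}
  ]
}}

```text
t: 1.35
eef_pos: [442.9, -270.6, 186.8]
eef_rot: [0.602, 0.372, 0.601, -0.372]
wrist_force: [-0.2, 0.7, 0.1]
width: 1.0
```

```bash
cat > m.py <<'E'
from h import *
from workcell import env,snapshot
from scipy.spatial.transform import Rotation as R
def tool(o):
    q=o["eef_rot"];return R.from_quat([q[1],q[2],q[3],q[0]]).as_matrix()
E
python3 - <<'E'
from m import *
s=snapshot("wrist");P=cloud(s);k=(abs(P[...,0]-443)<60)&(abs(P[...,1]+269)<60)&(P[...,2]>15)&(P[...,2]<25)
r=cv2.minAreaRect(P[k][:,:2].astype(np.float32));print(r)
k2=k&(P[...,2]>7);
k=(abs(P[...,0]-443)<60)&(abs(P[...,1]+269)<60)&(P[...,2]>6)&(P[...,2]<25)
print(cv2.minAreaRect(P[k][:,:2].astype(np.float32)))
o=env.observe();M=tool(o);print(o["eef_pos"],o["wrist_force"],o["t"]);print(M.round(4))
print("az",np.degrees(np.arctan2(M[1,1],M[0,1])),"delta tool",M.T@(np.array([*r[0],14])-o["eef_pos"]))
E
```

```text
((444.0735778808594, -271.96417236328125), (88.32368469238281, 54.02885437011719), 26.699710845947266)
((445.71478271484375, -271.13873291015625), (91.99789428710938, 54.02885437011719), 26.699708938598633)
[ 442.94144217 -270.65588155  186.78137467] [ 0.15085833 -0.62314469  0.12282614] 1.4
[[ 1.000e-04  8.945e-01  4.471e-01]
 [-2.000e-04  4.471e-01 -8.945e-01]
 [-1.000e+00  0.000e+00  2.000e-04]]
az 26.56007723370812 delta tool [172.78177935   0.42302213   1.63541019]
```

Wrist measurement: centre (444.1,-272.0), 88x54 mm, top at z≈20, which agrees within 2 mm of the top view. Descending onto the cover.

Emit:
{"api": "step_arm", "payload": {
  "commands": [
    {"x":20,"y":0.5,"z":0.8,"spin":0},
    {"x":30,"y":0,"z":0,"spin":0},
    {"x":30,"y":0,"z":0,"spin":0},
    {"x":30,"y":0,"z":0,"spin":0},
    {"x":25,"y":0,"z":0,"spin":0},
    {"x":20,"y":0,"z":0,"spin":0},
    {"x":12,"y":0,"z":0,"spin":0},
    {"x":5,"y":0,"z":0,"spin":0}
  ]
}}

```text
t: 2.2
eef_pos: [443.7, -270.6, 13.9]
eef_rot: [0.601, 0.372, 0.602, -0.372]
wrist_force: [-0.2, 0.1, 0.2]
width: 0.998
```

Emit:
{"api": "step_arm", "payload": {
  "commands": [
    {"x":0,"y":0,"z":0,"spin":0},
    {"x":0,"y":0,"z":0,"spin":0},
    {"x":0,"y":0,"z":0,"spin":0}
  ]
}}

```text
t: 2.5
eef_pos: [444.7, -270.6, 15.5]
eef_rot: [0.602, 0.371, 0.601, -0.371]
wrist_force: [-0.5, -0.2, 0.1]
width: 0.999
```

Emit:
{"api": "step_arm", "payload": {
  "commands": [
    {"x":0,"y":0,"z":0,"spin":0},
    {"x":0,"y":0,"z":0,"spin":0},
    {"x":0,"y":0,"z":0,"spin":0},
    {"x":0,"y":0,"z":0,"spin":0},
    {"x":0,"y":0,"z":0,"spin":0},
    {"x":0,"y":0,"z":0,"spin":0},
    {"x":0,"y":0,"z":0,"spin":0},
    {"x":0,"y":0,"z":0,"spin":0}
  ],
  "jaw": 1,
  "newtons": 25
}}

```text
t: 3.3
eef_pos: [444.3, -270.3, 14.6]
eef_rot: [0.602, 0.371, 0.602, -0.371]
wrist_force: [0.9, 0.2, -0.5]
width: 0.576
```

Emit:
{"api": "step_arm", "payload": {
  "commands": [
    {"x":0,"y":0,"z":0,"spin":0},
    {"x":0,"y":0,"z":0,"spin":0},
    {"x":0,"y":0,"z":0,"spin":0}
  ]
}}

```text
t: 3.6
eef_pos: [444.3, -270.3, 14.6]
eef_rot: [0.602, 0.371, 0.602, -0.371]
wrist_force: [0.4, 0.5, -0.2]
width: 0.577
```

Opening 0.577 × 93 ≈ 54 mm, so the cover is held. Lifting.

Emit:
{"api": "step_arm", "payload": {
  "commands": [
    {"x":-10,"y":0,"z":0,"spin":0},
    {"x":-20,"y":0,"z":0,"spin":0},
    {"x":-30,"y":0,"z":0,"spin":0},
    {"x":-30,"y":0,"z":0,"spin":0},
    {"x":-20,"y":0,"z":0,"spin":0},
    {"x":-10,"y":0,"z":0,"spin":0},
    {"x":0,"y":0,"z":0,"spin":0},
    {"x":0,"y":0,"z":0,"spin":0}
  ]
}}

```text
t: 4.4
eef_pos: [443.9, -270.0, 134.0]
eef_rot: [0.601, 0.371, 0.602, -0.371]
wrist_force: [0.5, 0.0, -0.8]
width: 0.577
```

Run:
```python
from m import *
s=snapshot("wrist");cv2.imwrite("pics/w3.png",s["pixels"][:,:,::-1])
o=env.observe();M=tool(o);P=cloud(s)
L=(P-o["eef_pos"])@M
k=(abs(L[...,2])<24)&(abs(L[...,1])<60)&(L[...,0]>-12)&(L[...,0]<0)
q=L[k];print(k.sum(),np.median(q[:,0]),q[:,1].min(),q[:,1].max(),cv2.minAreaRect(q[:,1:].astype(np.float32)))
print(o["eef_pos"],np.degrees(np.arctan2(M[1,1],M[0,1])))
```

```text
16076 -5.6045714333098235 -44.9586169790797 43.59768450894165 ((-0.6786346435546875, -0.002002716064453125), (88.55677032470703, 47.98971939086914), 0.0112151512876153)
[ 443.83759228 -269.94778174  133.64458677] 26.651363425501504
```

View pics/w3.png

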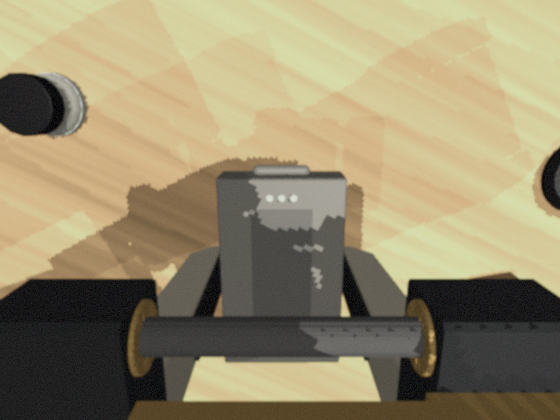

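The cover hangs level and centred within 1 mm; its top edge spans columns 218–345, with the lug at row 170. Moving over the relay case.

Emit:
{"api": "step_arm", "payload": {
  "commands": [
    {"x":0,"y":14,"z":-18,"spin":0},
    {"x":0,"y":25,"z":-34,"spin":0},
    {"x":0,"y":25,"z":-34,"spin":0},
    {"x":0,"y":25,"z":-34,"spin":0},
    {"x":0,"y":25,"z":-34,"spin":0},
    {"x":0,"y":25,"z":-34,"spin":0},
    {"x":0,"y":25,"z":-34,"spin":0},
    {"x":0,"y":25,"z":-34,"spin":0}
  ]
}}

```text
t: 5.25
eef_pos: [497.9, 45.0, 133.6]
eef_rot: [0.601, 0.371, 0.602, -0.372]
wrist_force: [-0.6, 0.1, 0.6]
width: 0.577
```

Emit:
{"api": "step_arm", "payload": {
  "commands": [
    {"x":0,"y":25,"z":-34,"spin":0},
    {"x":0,"y":18,"z":-21,"spin":0},
    {"x":0,"y":0,"z":0,"spin":8},
    {"x":0,"y":0,"z":0,"spin":8},
    {"x":0,"y":0,"z":0,"spin":8},
    {"x":0,"y":0,"z":0,"spin":8},
    {"x":0,"y":0,"z":0,"spin":7.6},
    {"x":0,"y":0,"z":0,"spin":0}
  ]
}}

```text
t: 6.05
eef_pos: [511.6, 111.7, 133.5]
eef_rot: [-0.44, -0.553, -0.44, 0.554]
wrist_force: [-1.1, -0.7, -0.5]
width: 0.577
```

Emit:
{"api": "step_arm", "payload": {
  "commands": [
    {"x":0,"y":0,"z":0,"spin":0},
    {"x":0,"y":0,"z":0,"spin":0},
    {"x":0,"y":0,"z":0,"spin":0}
  ]
}}

```text
t: 6.35
eef_pos: [512.0, 111.7, 134.4]
eef_rot: [-0.441, -0.553, -0.441, 0.553]
wrist_force: [0.6, -0.6, -0.5]
width: 0.58
```

Run:
```python
from m import *
o=env.observe();M=tool(o)
s=snapshot("wrist");cv2.imwrite("pics/w4.png",s["pixels"][:,:,::-1]);pickle.dump((s,o),open("w4.pkl","wb"))
t=snapshot("top");cv2.imwrite("pics/t4.png",t["pixels"][:,:,::-1])
P=cloud(s);L=(P-o["eef_pos"])@M
k=(abs(L[...,2])<24)&(abs(L[...,1])<60)&(L[...,0]>-12)&(L[...,0]<0)
print("cover",cv2.minAreaRect(L[k][:,1:].astype(np.float32)))
print(o["eef_pos"],o["t"],np.degrees(np.arctan2(M[1,1],M[0,1])), "to case(tool)",M.T@(np.array([511.2,112,0])-o["eef_pos"]))
P4=(abs(P[...,2]-52)<4);l=P[P4];print(P4.sum(), np.median(l,0))
```

```text
cover ((-0.4737548828125, 0.0001888275146484375), (88.68651580810547, 47.995704650878906), 0.00244175735861063)
[512.03359086 111.73454493 134.44058991] 6.35 -12.839357931373852 to case(tool) [ 1.34440871e+02 -8.25672507e-01 -8.89168674e-02]
455 [565.66263545 218.62541117  50.12485552]
```

View pics/w4.png

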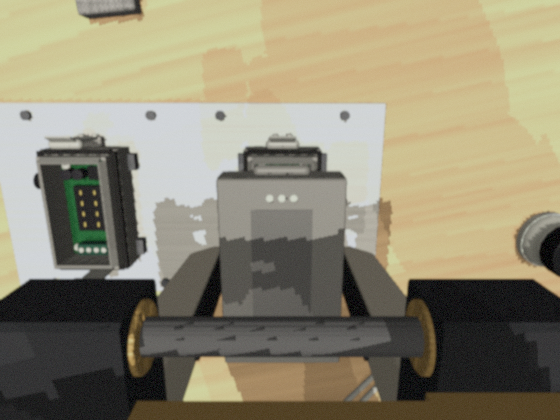

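View pics/t4.png

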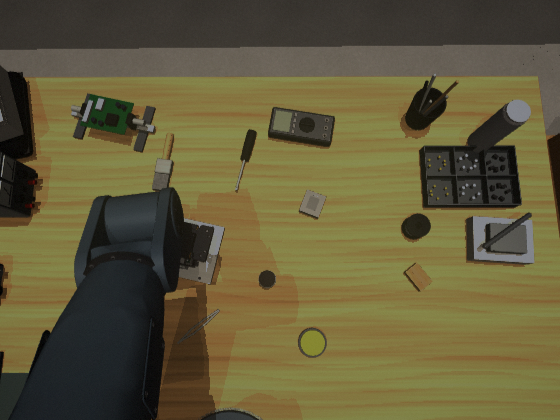

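The wrist view shows the target case's far clip at (283,142), just ahead of the cover, and the empty case at (85,205) with its socket bare. I'll use both to check the alignment in this view.

Run:
```python
from m import *
s,o=pickle.load(open("w4.pkl","rb"));M=tool(o);P=cloud(s);L=(P-o["eef_pos"])@M
up=P[...,2]
k=(up>51)&(up<58)&(L[...,1]>40)&(L[...,1]<70)&(abs(L[...,2])<20)
q=L[k];print("clip1",k.sum(),q.min(0),q.max(0))
ks=(up>42)&(up<60)
k=ks&(abs(L[...,2])>100)&(abs(L[...,2])<180);q=L[k];print(k.sum(),q.min(0),q.max(0))
k=(up>43)&(up<49)&(abs(L[...,2]+140)<35)&(abs(L[...,1])<46);print("collar2",k.sum(),cv2.minAreaRect(L[k][:,1:].astype(np.float32)))
k=(up>51)&(up<58)&(abs(L[...,2]+140)<35);q=L[k];print("clip2",k.sum(),q.min(0),q.max(0))
k=(up>42)&(up<50)&(L[...,1]>20)&(L[...,1]<50)&(abs(L[...,2])<35)&(up>0);q=L[k];print("collar1 vis",k.sum(),q.min(0),q.max(0))
```

```text
clip1 95 [79.32064501 51.1052817  -6.44407439] [83.40060402 53.89423058  9.25714074]
2344 [  79.12984043  -46.96682406 -161.6929296 ] [  92.43318838   53.88630923 -114.9190711 ]
collar2 1714 ((-3.210376739501953, -137.94508361816406), (46.064453125, 85.44197845458984), 89.97186279296875)
clip2 91 [  79.12984043   51.69011632 -146.76876177] [  83.37419684   53.88630923 -130.34419968]
collar1 vis 738 [ 84.85836061  30.61917962 -21.49551389] [92.3890445  49.99139617 24.2744631 ]
```

Run:
```python
from m import *
s,o=pickle.load(open("w4.pkl","rb"));M=tool(o);P=cloud(s);L=(P-o["eef_pos"])@M
k=(abs(L[...,2])<35)&(L[...,1]>22)&(L[...,1]<40)&(L[...,0]>-12)&(L[...,0]<0);q=L[k];print(k.sum(),q.min(0),q.max(0))
k=(abs(L[...,2])<35)&(abs(L[...,1])<70)&(L[...,0]>0)&(L[...,0]<12)&(L[...,1]>40);q=L[k];print("lug",k.sum(),q.min(0),q.max(0))
for z in (22,): 
  c=P[..., 2]
```

```text
5342 [ -7.57155933  22.01010631 -26.50979218] [-2.69854435 39.99950283 27.73491128]
lug 985 [ 1.10095637e-03  4.31847265e+01 -2.63434086e+01] [11.99633081 47.71064939 27.57635918]
```

The cover in the wrist view sits at (-0.3, +0.6) and the case at (-0.6, +1.4) in tool y, z, a residual below 1 mm. Applying a small correction and descending.

Emit:
{"api": "step_arm", "payload": {
  "commands": [
    {"x":5,"y":-0.4,"z":0.5,"spin":0.1},
    {"x":15,"y":0,"z":0,"spin":0},
    {"x":20,"y":0,"z":0,"spin":0},
    {"x":15,"y":0,"z":0,"spin":0},
    {"x":7,"y":0,"z":0,"spin":0},
    {"x":3,"y":0,"z":0,"spin":0},
    {"x":0,"y":0,"z":0,"spin":0},
    {"x":0,"y":0,"z":0,"spin":0}
  ]
}}

```text
t: 7.25
eef_pos: [512.0, 111.4, 70.2]
eef_rot: [0.44, 0.554, 0.44, -0.553]
wrist_force: [0.6, -0.7, -0.9]
width: 0.579
```

Emit:
{"api": "step_arm", "payload": {
  "commands": [
    {"x":2,"y":0,"z":0,"spin":0},
    {"x":2,"y":0,"z":0,"spin":0},
    {"x":2,"y":0,"z":0,"spin":0},
    {"x":1,"y":0,"z":0,"spin":0},
    {"x":1,"y":0,"z":0,"spin":0},
    {"x":1,"y":0,"z":0,"spin":0},
    {"x":0,"y":0,"z":0,"spin":0}
  ]
}}

```text
t: 7.95
eef_pos: [511.6, 111.3, 60.5]
eef_rot: [-0.44, -0.553, -0.44, 0.554]
wrist_force: [0.1, -0.1, -0.1]
width: 0.579
```

Emit:
{"api": "step_arm", "payload": {
  "commands": [
    {"x":1,"y":0,"z":0,"spin":0},
    {"x":1,"y":0,"z":0,"spin":0},
    {"x":0,"y":0,"z":0,"spin":0},
    {"x":0,"y":0,"z":0,"spin":0}
  ]
}}

```text
t: 8.35
eef_pos: [511.6, 111.3, 58.6]
eef_rot: [-0.44, -0.554, -0.44, 0.554]
wrist_force: [0.2, 1.3, 0.9]
width: 0.575
```

Emit:
{"api": "step_arm", "payload": {
  "commands": [
    {"x":1,"y":0,"z":0,"spin":0},
    {"x":0.5,"y":0,"z":0,"spin":0},
    {"x":0.5,"y":0,"z":0,"spin":0},
    {"x":0,"y":0,"z":0,"spin":0},
    {"x":0,"y":0,"z":0,"spin":0}
  ]
}}

```text
t: 8.85
eef_pos: [511.6, 111.3, 56.6]
eef_rot: [-0.44, -0.554, -0.44, 0.554]
wrist_force: [0.9, -0.2, -1.0]
width: 0.578
```

Emit:
{"api": "step_arm", "payload": {
  "commands": [
    {"x":0.5,"y":0,"z":0,"spin":0},
    {"x":0.5,"y":0,"z":0,"spin":0},
    {"x":0,"y":0,"z":0,"spin":0},
    {"x":0,"y":0,"z":0,"spin":0}
  ]
}}

```text
t: 9.25
eef_pos: [511.9, 111.4, 55.9]
eef_rot: [0.44, 0.554, 0.44, -0.553]
wrist_force: [1.1, -0.5, 2.9]
width: 0.577
```

Contact at 2.9 N up with almost no side force, at the expected height of about 56. Releasing and backing off to look.

Emit:
{"api": "step_arm", "payload": {
  "commands": [
    {"x":0,"y":0,"z":0,"spin":0},
    {"x":0,"y":0,"z":0,"spin":0},
    {"x":0,"y":0,"z":0,"spin":0},
    {"x":0,"y":0,"z":0,"spin":0},
    {"x":0,"y":0,"z":0,"spin":0},
    {"x":0,"y":0,"z":0,"spin":0}
  ],
  "jaw": -1
}}

```text
t: 9.85
eef_pos: [511.6, 111.3, 55.6]
eef_rot: [-0.44, -0.554, -0.44, 0.554]
wrist_force: [0.1, -0.2, -0.4]
width: 0.995
```

Emit:
{"api": "step_arm", "payload": {
  "commands": [
    {"x":-5,"y":0,"z":0,"spin":0},
    {"x":-15,"y":0,"z":0,"spin":0},
    {"x":-20,"y":0,"z":0,"spin":0},
    {"x":-15,"y":0,"z":0,"spin":0},
    {"x":-5,"y":0,"z":0,"spin":0},
    {"x":0,"y":0,"z":0,"spin":0},
    {"x":0,"y":0,"z":0,"spin":0}
  ]
}}

```text
t: 10.55
eef_pos: [511.3, 111.3, 115.1]
eef_rot: [-0.44, -0.553, -0.44, 0.554]
wrist_force: [0.6, -0.2, 0.2]
width: 1.001
```

```bash
cat > cov.py <<'E'
from m import *
import sys
o=env.observe();M=tool(o)
s=snapshot("wrist");cv2.imwrite(f"pics/{sys.argv[1]}.png",s["pixels"][:,:,::-1])
P=cloud(s);c=np.array([511.2,112]);a=np.deg2rad(-12.9);E=np.array([[np.cos(a),np.sin(a)],[-np.sin(a),np.cos(a)]])
l=(P[...,:2]-c)@E.T;up=P[...,2]
k=(up>46)&(up<70)&(abs(l[...,0])<46)&(abs(l[...,1])<32)
A=np.c_[l[k],np.ones(k.sum())];f=np.linalg.lstsq(A,up[k],rcond=None)[0]
print(k.sum(),"top z",np.median(up[k]),"plane",f,cv2.minAreaRect(l[k].astype(np.float32)))
print(o["t"],o["eef_pos"],o["wrist_force"])
E
python3 cov.py w5
```

```text
13237 top z 61.342620985222545 plane [-1.64535359e-02  1.17712129e-03  6.12030938e+01] ((1.2121200561523438, -1.304403305053711), (54.18897247314453, 89.47671508789062), 89.879150390625)
10.55 [511.29137157 111.30344315 115.09948019] [ 0.55674368 -0.16424102  0.16529572]
```

View pics/w5.png

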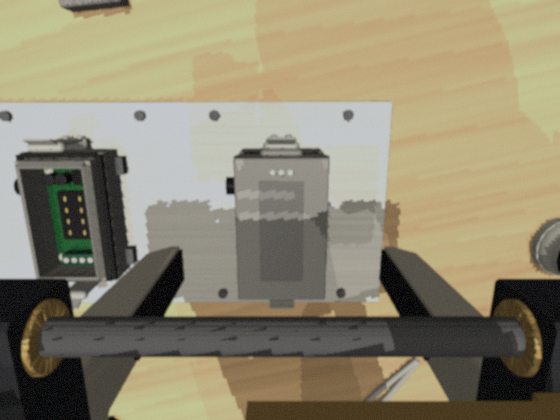

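The cover sits level on the clip noses, with its top at z≈61–62 and columns 236–328 inside the clips. Now shutting the jaws and pressing at its middle.

Emit:
{"api": "step_arm", "payload": {
  "commands": [
    {"x":0,"y":0,"z":0,"spin":0},
    {"x":0,"y":0,"z":0,"spin":0},
    {"x":0,"y":0,"z":0,"spin":0},
    {"x":0,"y":0,"z":0,"spin":0},
    {"x":0,"y":0,"z":0,"spin":0},
    {"x":0,"y":0,"z":0,"spin":0},
    {"x":0,"y":0,"z":0,"spin":0},
    {"x":0,"y":0,"z":0,"spin":0}
  ],
  "jaw": 1
}}

```text
t: 11.4
eef_pos: [511.6, 111.4, 115.7]
eef_rot: [0.44, 0.554, 0.44, -0.554]
wrist_force: [0.6, 0.2, -0.1]
width: 0.367
```

Emit:
{"api": "step_arm", "payload": {
  "commands": [
    {"x":8,"y":0,"z":0,"spin":0},
    {"x":12,"y":0,"z":0,"spin":0},
    {"x":10,"y":0,"z":0,"spin":0},
    {"x":7,"y":0,"z":0,"spin":0},
    {"x":3,"y":0,"z":0,"spin":0},
    {"x":0,"y":0,"z":0,"spin":0},
    {"x":0,"y":0,"z":0,"spin":0},
    {"x":0,"y":0,"z":0,"spin":0}
  ]
}}

```text
t: 12.2
eef_pos: [511.9, 111.4, 76.0]
eef_rot: [0.44, 0.554, 0.44, -0.553]
wrist_force: [-0.2, -0.2, -0.1]
width: 0.004
```

Emit:
{"api": "step_arm", "payload": {
  "commands": [
    {"x":1,"y":0,"z":0,"spin":0},
    {"x":1,"y":0,"z":0,"spin":0},
    {"x":1,"y":0,"z":0,"spin":0},
    {"x":1,"y":0,"z":0,"spin":0},
    {"x":0,"y":0,"z":0,"spin":0},
    {"x":0,"y":0,"z":0,"spin":0}
  ]
}}

```text
t: 12.8
eef_pos: [511.6, 111.3, 71.6]
eef_rot: [-0.44, -0.554, -0.44, 0.554]
wrist_force: [-0.1, -0.3, 0.2]
width: 0.006
```

Emit:
{"api": "step_arm", "payload": {
  "commands": [
    {"x":0.5,"y":0,"z":0,"spin":0},
    {"x":0.5,"y":0,"z":0,"spin":0},
    {"x":0.5,"y":0,"z":0,"spin":0},
    {"x":0.5,"y":0,"z":0,"spin":0},
    {"x":0,"y":0,"z":0,"spin":0},
    {"x":0,"y":0,"z":0,"spin":0}
  ]
}}

```text
t: 13.4
eef_pos: [511.7, 111.3, 69.7]
eef_rot: [0.44, 0.554, 0.44, -0.554]
wrist_force: [0.7, -0.6, 1.0]
width: 0.006
```

Emit:
{"api": "step_arm", "payload": {
  "commands": [
    {"x":0.5,"y":0,"z":0,"spin":0},
    {"x":0.5,"y":0,"z":0,"spin":0},
    {"x":0,"y":0,"z":0,"spin":0},
    {"x":0,"y":0,"z":0,"spin":0}
  ]
}}

```text
t: 13.8
eef_pos: [512.1, 111.4, 69.0]
eef_rot: [0.44, 0.554, 0.44, -0.553]
wrist_force: [-1.2, -0.2, 5.2]
width: 0.005
```

Emit:
{"api": "step_arm", "payload": {
  "commands": [
    {"x":0.5,"y":0,"z":0,"spin":0},
    {"x":0.5,"y":0,"z":0,"spin":0},
    {"x":0,"y":0,"z":0,"spin":0},
    {"x":0,"y":0,"z":0,"spin":0}
  ]
}}

```text
t: 14.2
eef_pos: [512.2, 111.4, 68.1]
eef_rot: [0.44, 0.554, 0.44, -0.553]
wrist_force: [-0.1, -0.7, 5.6]
width: 0.006
```

Emit:
{"api": "step_arm", "payload": {
  "commands": [
    {"x":0.5,"y":0,"z":0,"spin":0},
    {"x":0.5,"y":0,"z":0,"spin":0},
    {"x":0,"y":0,"z":0,"spin":0},
    {"x":0,"y":0,"z":0,"spin":0}
  ]
}}

```text
t: 14.6
eef_pos: [511.6, 111.4, 66.7]
eef_rot: [-0.44, -0.554, -0.44, 0.554]
wrist_force: [-2.1, 0.6, 4.5]
width: 0.003
```

Emit:
{"api": "step_arm", "payload": {
  "commands": [
    {"x":0.5,"y":0,"z":0,"spin":0},
    {"x":0.5,"y":0,"z":0,"spin":0},
    {"x":0,"y":0,"z":0,"spin":0},
    {"x":0,"y":0,"z":0,"spin":0}
  ]
}}

```text
t: 15.0
eef_pos: [511.5, 111.5, 66.0]
eef_rot: [-0.44, -0.554, -0.44, 0.554]
wrist_force: [-3.5, 1.9, 8.5]
width: 0.003
```

Emit:
{"api": "step_arm", "payload": {
  "commands": [
    {"x":0.5,"y":0,"z":0,"spin":0},
    {"x":0.5,"y":0,"z":0,"spin":0},
    {"x":0,"y":0,"z":0,"spin":0},
    {"x":0,"y":0,"z":0,"spin":0}
  ]
}}

```text
t: 15.4
eef_pos: [511.7, 111.5, 65.1]
eef_rot: [0.44, 0.554, 0.44, -0.553]
wrist_force: [-2.3, 0.9, 10.1]
width: 0.0
```

Emit:
{"api": "step_arm", "payload": {
  "commands": [
    {"x":0.5,"y":0,"z":0,"spin":0},
    {"x":0.5,"y":0,"z":0,"spin":0},
    {"x":0,"y":0,"z":0,"spin":0},
    {"x":0,"y":0,"z":0,"spin":0}
  ]
}}

```text
t: 15.8
eef_pos: [511.5, 111.4, 63.5]
eef_rot: [-0.44, -0.554, -0.44, 0.554]
wrist_force: [-2.2, 1.7, 2.0]
width: 0.005
```

Emit:
{"api": "step_arm", "payload": {
  "commands": [
    {"x":0.5,"y":0,"z":0,"spin":0},
    {"x":0.5,"y":0,"z":0,"spin":0},
    {"x":0,"y":0,"z":0,"spin":0},
    {"x":0,"y":0,"z":0,"spin":0}
  ]
}}

```text
t: 16.2
eef_pos: [511.6, 111.3, 62.5]
eef_rot: [-0.44, -0.554, -0.44, 0.554]
wrist_force: [0.5, 0.2, -0.1]
width: 0.005
```

Two drops seen (t≈14.6 and 15.8), and the force is now about 0, so both clips seem snapped. Approaching the seated height gently.

Emit:
{"api": "step_arm", "payload": {
  "commands": [
    {"x":0.5,"y":0,"z":0,"spin":0},
    {"x":0.5,"y":0,"z":0,"spin":0},
    {"x":0,"y":0,"z":0,"spin":0},
    {"x":0,"y":0,"z":0,"spin":0}
  ]
}}

```text
t: 16.6
eef_pos: [511.7, 111.3, 61.8]
eef_rot: [0.44, 0.554, 0.44, -0.554]
wrist_force: [-1.8, -1.2, 4.9]
width: 0.006
```

Emit:
{"api": "step_arm", "payload": {
  "commands": [
    {"x":0.5,"y":0,"z":0,"spin":0},
    {"x":0,"y":0,"z":0,"spin":0},
    {"x":0,"y":0,"z":0,"spin":0}
  ]
}}

```text
t: 16.9
eef_pos: [511.7, 111.3, 61.5]
eef_rot: [0.44, 0.554, 0.44, -0.554]
wrist_force: [-1.3, -1.0, 7.3]
width: 0.005
```

```bash
python3 cov.py w6
python3 - <<'E'
from m import *
s=snapshot("scene");A=s["pixels"][150:270,330:500];cv2.imwrite("pics/s6.png",cv2.resize(A,None,fx=4.5,fy=4.5,interpolation=cv2.INTER_CUBIC)[:,:,::-1])
E
```

```text
11395 top z 53.02654895865391 plane [-6.05748418e-02 -5.33225804e-04  5.49655250e+01] ((9.042160034179688, -1.1104240417480469), (54.16411590576172, 71.70381164550781), 89.92183685302734)
16.9 [511.71829167 111.31702037  61.46606921] [-1.27377992 -1.04090966  7.28291093]
```

View pics/w6.png

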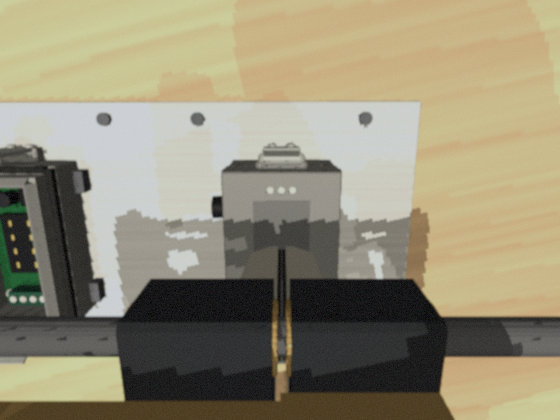

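View pics/s6.png

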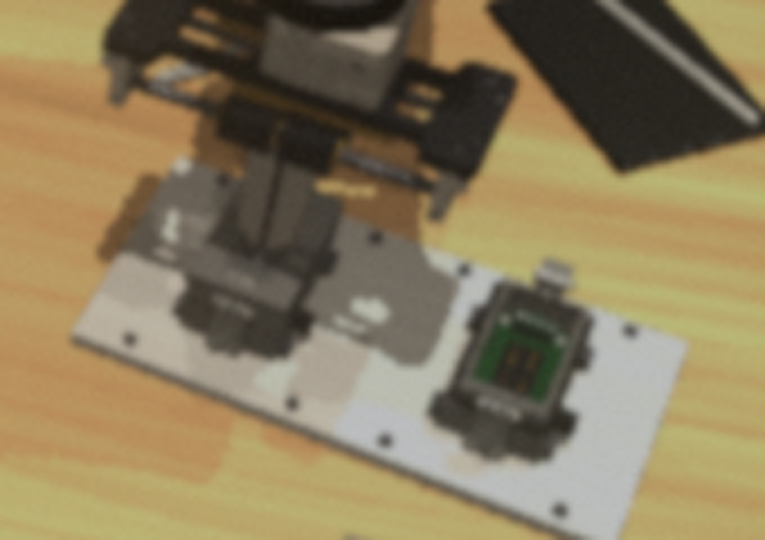

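The far clip now overhangs the lug at (280,157). The plane slope of -0.06 may be contaminated by finger pixels, so I'll check the near end properly before trusting the snap.

Run:
```python
from m import *
c=np.array([511.2,112]);a=np.deg2rad(-12.9);E=np.array([[np.cos(a),np.sin(a)],[-np.sin(a),np.cos(a)]])
for n in("wrist","scene"):
    s=snapshot(n);P=cloud(s);l=(P[...,:2]-c)@E.T;up=P[...,2]
    for x0 in range(-45,45,6):
        k=(l[...,0]>x0)&(l[...,0]<x0+6)&(abs(abs(l[...,1]+1)-18)<6)&(up>44)&(up<70)
        print(n,x0,k.sum(),np.percentile(up[k],[10,50,90]).round(1) if k.sum() else "")
o=env.observe();print(o["wrist_force"],o["eef_pos"])
```

```text
wrist -45 0 
wrist -39 0 
wrist -33 0 
wrist -27 0 
wrist -21 0 
wrist -15 0 
wrist -9 147 [52.2 52.8 53.6]
wrist -3 334 [52.2 52.9 53.6]
wrist 3 496 [52.2 53.  53.6]
wrist 9 712 [52.3 53.1 62.9]
wrist 15 636 [52.2 52.9 53.8]
wrist 21 656 [52.2 53.  53.7]
wrist 27 671 [52.1 53.  53.8]
wrist 33 691 [52.2 53.  53.8]
wrist 39 828 [49.1 52.8 53.7]
scene -45 4 [51.2 51.7 52.2]
scene -39 7 [51.9 53.4 53.8]
scene -33 10 [51.4 53.3 53.8]
scene -27 8 [52.7 53.7 54.8]
scene -21 9 [52.6 53.7 54.3]
scene -15 11 [51.4 53.8 55.7]
scene -9 15 [51.4 53.7 55.9]
scene -3 15 [52.  53.4 55.6]
scene 3 20 [51.9 53.6 54.9]
scene 9 31 [51.2 53.6 66.6]
scene 15 14 [52.4 53.5 55.9]
scene 21 22 [51.7 53.5 55.2]
scene 27 20 [51.1 53.2 54.2]
scene 33 19 [51.4 53.4 54.8]
scene 39 25 [46.4 53.1 54.6]
[-1.76958243 -0.68063978  6.92390954] [511.70956399 111.31775329  61.43781572]
```

The cover's top is level at z≈53 over its whole length in both views, so both ends are down. Increasing the push to about 10 N.

Emit:
{"api": "step_arm", "payload": {
  "commands": [
    {"x":0.3,"y":0,"z":0,"spin":0},
    {"x":0.3,"y":0,"z":0,"spin":0},
    {"x":0,"y":0,"z":0,"spin":0},
    {"x":0,"y":0,"z":0,"spin":0},
    {"x":0,"y":0,"z":0,"spin":0}
  ]
}}

```text
t: 17.6
eef_pos: [511.7, 111.3, 61.1]
eef_rot: [0.44, 0.554, 0.44, -0.553]
wrist_force: [-3.4, -0.4, 11.6]
width: 0.004
```

Emit:
{"api": "step_arm", "payload": {
  "commands": [
    {"x":0,"y":0,"z":0,"spin":0},
    {"x":0,"y":0,"z":0,"spin":0},
    {"x":0,"y":0,"z":0,"spin":0}
  ]
}}

```text
t: 17.9
eef_pos: [511.7, 111.4, 61.1]
eef_rot: [0.44, 0.554, 0.44, -0.553]
wrist_force: [-3.8, -0.2, 11.7]
width: 0.006
```

Emit:
{"api": "step_arm", "payload": {
  "commands": [
    {"x":-0.2,"y":0,"z":0,"spin":0},
    {"x":0,"y":0,"z":0,"spin":0},
    {"x":0,"y":0,"z":0,"spin":0},
    {"x":0,"y":0,"z":0,"spin":0}
  ]
}}

```text
t: 18.3
eef_pos: [511.7, 111.4, 61.3]
eef_rot: [0.44, 0.554, 0.44, -0.553]
wrist_force: [-2.9, -1.6, 10.5]
width: 0.005
```

Emit:
{"api": "step_arm", "payload": {
  "commands": [
    {"x":0,"y":0,"z":0,"spin":0},
    {"x":0,"y":0,"z":0,"spin":0},
    {"x":0,"y":0,"z":0,"spin":0},
    {"x":0,"y":0,"z":0,"spin":0}
  ]
}}

```text
t: 18.7
eef_pos: [511.7, 111.3, 61.3]
eef_rot: [0.44, 0.554, 0.44, -0.553]
wrist_force: [-2.0, -0.3, 9.8]
width: 0.007
```

Steady at about 10 N. One final look, then I'll hand in.

Run:
```python
from m import *
from workcell import close_job
c=np.array([511.2,112]);a=np.deg2rad(-12.9);E=np.array([[np.cos(a),np.sin(a)],[-np.sin(a),np.cos(a)]])
s=snapshot("scene");P=cloud(s);l=(P[...,:2]-c)@E.T;up=P[...,2]
for a,b in((-42,-20),(20,42)):
    k=(l[...,0]>a)&(l[...,0]<b)&(abs(abs(l[...,1]+1)-18)<6)&(up>44)&(up<70);print(np.median(up[k]))
o=env.observe();print(o["t"],o["wrist_force"],o["eef_pos"])
if 8<o["wrist_force"][2]<12: print(close_job())
```

```text
53.22788434073428
52.832183702903734
18.75 [-3.65029176 -0.78027257 10.14042339] [511.75926051 111.32317938  61.25585971]
the job is handed in; nothing more can be done
None
```

The long cover is on the case that has the relay, both clips have snapped, and I handed the job in at 18.75 s while still pressing with about 10 N. I set the cover on the clip noses, released it, and pressed on the middle of its top with the shut fingertips. I left the case without a relay open and did not touch anything else.

- **Clips:** the force dropped twice, from 5.6 to 4.5 N and then from 10.1 to 2.0 N. It then fell to about 0, as it should once both clips have snapped. The first drop was small because I only read the force at the end of each move.
- **Cover height:** its top ended level at z = 53.2 mm at one end and 52.8 mm at the other. That fits a snapped-on cover with its seal squeezed.
- **Last force:** 10.1 N upward on the wrist, with about 3.7 N sideways. I could not read the seal squeeze directly.
- **One disagreement:** an earlier plane fit to the cover's top showed a tilt of -0.06 (about 5 mm end to end). I put that down to finger pixels in the fit, because height profiles along the cover were flat, over its whole length in the scene view and over the visible far part in the wrist view.

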